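# Find the hidden timing hole by feel and pin the engine block

## Robot

A 6-joint arm with a two-finger parallel gripper is mounted at the origin on the work surface. World frame = base frame: x ahead of the robot, y to its left, z up, the work surface at z = 0. Lengths are in m, angles in rad, forces in N, time in s.
With the tool pointing down it reaches from about 0.3 to 0.875 m from the base axis. Payload 6.4 kg.
Tool frame: the origin (TCP) lies midway between the tips of the shut fingers; the grasp point (between the pads) lies 19 mm behind it; z points along the fingers, y is the direction in which the jaws open and shut (so a half turn about z gives the same grasp; the last joint's range is limited). The gripper opens to 88 mm and grips with 3 to 60 N. Pads are 18 mm wide; open, the fingers measure 123 mm over their backs; the gripper's body (75 mm by 187 mm) begins 45 mm behind the grasp point.
Start: joints at [-1.514, 0.181, 1.607, -0, 1.354, -0.206], TCP at [0.149, -0.555, 0.239] pointing down, gripper open.
Joint ranges: [-2.99, 2.99], [-0.89, 2.07], [0.3, 2.58], [-1.14, 4.28], [0, 2.63], [-3.12, 3.12]. Speed limits (rad/s): [2.57, 2.57, 3.01, 3.14, 3.14, 3.14].

## Interface

Orientations are given as a unit quaternion [w, x, y, z].
In Python, from cell import sensors, vision, ctrl gives the robot as it stands. The module is installed in compiled form; this text tells all that it offers.
- The arm moves only by the tool apply_moves, never from a script. Its argument "targets" is a list of rows, each an object of numbers: "dx", "dy", "dz": the shift along the tool's x, y, z in cm; "roll": the turn about the tool's z in degrees. In form: [{"dx": .., "dy": .., "dz": .., "roll": ..}, ...]. A call has 1 to 10 rows; each row is the pose to reach, as a shift and turn from the pose commanded when the call began, along the tool's axes at that moment; what a row does not reach only later rows make up. A row lasts 1/8 s, in which the tool goes at most 62.5 mm and 10.7 degrees, less where a joint would pass 70% of its speed; a pose out of reach is approached as far as the arm can. A call with a gripper value outside its range is refused whole. "gripper" is the opening in per cent of the stroke, from 0 (shut) to 100 (fully open), set as the call begins (left out, the last holds). The fingers move at their own pace and stop on an object; "force" is the grip in N (left out, the last holds). Time passes only in rows, so rows that repeat a pose let the fingers close. It gives the time, the measured TCP pose, the force and the opening at its end, in the units of the state.
- sensors.observe(): the state, without advancing time (a new reading comes with each control period).
- vision.camera(name): name is "scene" or "top" or "wrist"; returns (picture, depth): 480x640x3 uint8, red, green, blue; 480x640 float32, m along the optical axis (not along the pixel's ray), 0 where there is no reading.
- vision.camera_model(name): a dict with "K" (3x3 intrinsics, pixels), "world_to_cam" (4x4, takes a point from world to camera coordinates). Camera axes: x right, y up, looking along -z (the intrinsics and any distortion apply to the point x, -y, -z); pixel columns grow to the right and rows downward; lengths in m; the calibration is good to about 2 mm. A picture is of the moment at which its call begins: read the wrist's pose just before it. camera_model takes no time and is no camera call; for the wrist camera it gives the pose at the moment of the call.
- ctrl.sign_off(): hands the job in, once; it reports no verdict.
The state is a dict: "t": time; "joint_pos": joint angles; "qd": joint speeds; "tau": joint torques, N m; "position": TCP position; "eef_rot": TCP orientation; "force": force on the tool from outside, world axes, zero at the start; "torque": the same for the moment, N m; "width": finger opening in m.
Only numpy, scipy, OpenCV 4.12 (cv2) and the standard library are available. Lean on these libraries where they do the work, as an engineer would, in place of code of your own. Each camera call takes 0.05 s, during which the arm holds its last target.

## Task

Take the slimmer of the two timing pins off its V-block and fit it in the blind timing hole on the side of the engine block that faces the robot: the hole is out of sight under the coolant rail, somewhere near the middle of the machined pad in the square cast surround, so feel for it by sweeping the pin's nose over the pad in a spiral under light pressure (never harder than 25 N) until it drops in. Then push the pin straight home until its shoulder is against the pad, let go of it there, and leave everything else on the bench where it is.

Things in the scene. Friction and masses are not known exactly. Their poses are not given: they have to be found in the camera images.
- pin: The slim pin, about 0.2 kg. Origin: centre of its dark flat-sided handle, on the axis; handle 50 mm long (x), 16 mm across the upright flats (y), 28 mm high. +x runs along the pin to its nose, z up. It lies level, its shank in a V-block, the origin 47 mm above the bench and 52 mm behind the V-block's middle, the handle clear of the V-block. It balances about 44 mm ahead of the origin.
- pin_tip (a point): Middle of the end of the slim pin's nose, on the axis, 107 mm ahead of the pin's origin; same axes. The nose is 12 mm in diameter, 32 mm long, its end chamfered 1.5 mm; it steps up (the shoulder, 75 mm ahead of the origin) to the round shank, 18 mm in diameter and 50 mm long, which starts at the handle.
- pin_rod: The slim pin's bright steel shank and nose, rigid with the handle; origin and axes those of the pin. While the pin is held it must never be pressed against anything harder than 25 N (pad and pin are hard steel: a fraction of a mm gives many newtons).
- window (a point): Middle of the 56 x 56 mm opening of the square cast surround on the block's robot side, in the flat upright face of the machined pad, 110 mm above the bench. +x points level into the block along the hole, +y left seen from the robot, z up. The blind hole, 13 mm wide and 36 mm deep, is somewhere up to 6.5 mm left or right and up to 6.5 mm above or below this point: unmeasured, different each time.
- block: Engine block in brown cast iron on wooden skids, 216 mm deep (x), 375 long (y), 236 high, pulley at +y end. Fixed. Origin under its middle; x points away from the robot. window is at (-95, -40, 110) mm. From the pad's face there stand out towards the robot: the surround 6 mm, the block's ends 13 mm, the coolant rail 24 mm (along the whole side, underside 44 mm above window).
- vblock_a: Steel V-block that carries the slim pin: 44 mm long (x, along the V), 50 mm wide, 50 mm high; origin under its middle. Fixed.
- vblock_b: Equal V-block that carries the stout pin. Fixed. The two V-blocks change places from job to job.
- stout_pin_grip (a point): Handle centre of the other, stout timing pin (equal handle, shank 30 mm, nose 24 mm diameter: too thick for the hole). Not to be used: leave it in its V-block.
- setting_ring: Loose steel setting ring, 72 mm outside, 44 mm bore, 22 mm high; origin under its middle. Leave alone.
- piston: Loose aluminium piston, 71 mm diameter, 52 mm high; origin under its middle. Leave alone.
- caliper: Loose digital caliper lying flat, about 200 x 70 mm, 13 mm high; origin under its slide. Leave alone.
- micrometer: Loose outside micrometer lying flat, about 135 x 50 mm, 18 mm high. Leave alone.
- bearing_cap: Loose main-bearing cap, an inverted U in brown cast iron, 35 x 100 mm, 52 mm high with its two bolts; origin under its middle. Leave alone.

How it is judged:
On the way, in this order (a step that is already met when the one before it is completed fails the run):
1. the slim pin is lifted clear of its V-block, level (height (world z) of pin above 0.07 m and height (world z) of pin_tip above 0.065 m), for 0.2 s.
2. the pin's nose has dropped into the hole (x of pin_tip in the frame of window above 0.006 m and y of pin_tip in the frame of window between -0.011 and 0.011 m and z of pin_tip in the frame of window between -0.011 and 0.011 m), for 0.1 s.
At the end, for the whole second after the job is handed in: The slim pin sits in the timing hole, its nose at least 29 of its 32 mm deep behind the pad's face, within 11 mm of the opening's middle both sideways and in height, its axis within 0.13 rad of the hole's direction, at rest and let go (x of pin_tip in the frame of window above 0.029 m and y of pin_tip in the frame of window between -0.011 and 0.011 m and z of pin_tip in the frame of window between -0.011 and 0.011 m and angle between the x axis of pin and the x axis of window, either way round below 0.13 rad and linear speed of pin_rod below 0.02 m/s and contact force between the fingers and pin below 0.1 N); the robot touches nothing.
It fails at once if while the pin is held, its shank or nose is pressed against anything with more than 25 N (contact force between pin_rod and anything else above 25 N and contact force between the fingers and pin above 0.5 N).
It fails at once if the stout pin is moved more than 15 mm (distance of stout_pin_grip from where it was at the start of the episode above 0.015 m).
It fails at once if a loose thing on the bench is moved more than 20 mm (distance of any of setting_ring, piston, caliper, micrometer, bearing_cap from where it was at the start of the episode above 0.02 m).
It also fails if it takes over 72 s, if anything falls off the work surface, if the arm or the gripper's body presses on something with over 40 N, if the wrist force passes 120 N, or if a joint passes its speed limit or range.

## Working session

There is one attempt and no reset: what is moved stays moved. The work goes in short steps, Python scripts to look and compute and a tool call to move; the robot and the scene stay as the last step left them, time stands still between calls to the robot, and variables do not carry over. Pictures are saved under pics/ and viewed, and the job is handed in when it is done.

Besides the shell and the picture viewer there is one more tool, called by a JSON object that holds its "fn" and its "kwargs". apply_moves: Moves the arm, as the interface text tells. Its arguments: {"type":"object","properties":{"targets":{"type":"array"},"gripper":{"type":"number"},"force":{"type":"number"}},"required":["targets"]}

```bash
mkdir -p pics
cat > look.py <<'E'
from cell import sensors, vision, ctrl
import cv2, numpy as np, sys
def snap(name,fn):
    m=vision.camera_model(name)
    p,d=vision.camera(name)
    cv2.imwrite('pics/'+fn+'.png',p[:,:,::-1]); np.savez('pics/'+fn+'.npz',p=p,d=d,K=m['K'],T=m['world_to_cam'])
    return p,d,m
def ray(m,u,v):
    K=np.array(m['K']);T=np.array(m['T'] if 'T' in m else m['world_to_cam'])
    c=np.linalg.inv(K)@[u,v,1]; c=np.array([c[0],-c[1],-c[2]])
    R=T[:3,:3]; return -R.T@T[:3,3], R.T@c
def onz(m,u,v,z):
    o,r=ray(m,u,v); return o+r*(z-o[2])/r[2]
def world(m,d,u,v):
    o,r=ray(m,u,v); return o+r*d[v,u]
E
python3 - <<'E'
from look import *
print(sensors.observe())
for n in('scene','top','wrist'):
    p,d,m=snap(n,n+'0'); print(n,{k:np.round(v,4).tolist() for k,v in m.items() if k in m and not isinstance(v,str)}, (d>0).mean())
E
```

```text
{'t': 0.0, 'joint_pos': array([-1.51429038e+00,  1.81550383e-01,  1.60797576e+00, -6.45821228e-06,
        1.35380092e+00, -2.06279234e-01]), 'qd': array([-0.00065428,  0.00179782,  0.00013531,  0.00047578,  0.00215779,
       -0.00012574]), 'tau': array([ 1.13679289e-03, -4.33867872e+01, -3.41848540e+01,  7.03323749e-02,
        3.88839841e-02, -1.51238878e-04]), 'position': array([ 0.14936459, -0.55471751,  0.23782047]), 'eef_rot': array([-8.65011798e-04,  9.91379941e-01,  1.31015499e-01,  6.17375578e-05]), 'force': array([ 0.03976824, -0.00958365,  0.3685919 ]), 'torque': array([ 0.03673049, -0.01414802,  0.00191006]), 'width': 0.08831546402569404}
scene {'K': [[600.2669, 0.0, 324.7522], [0.0, 600.2669, 241.4261], [0.0, 0.0, 1.0]], 'world_to_cam': [[0.8315, 0.5556, -0.0007, -0.4582], [-0.3473, 0.5207, 0.7799, 0.1043], [0.4337, -0.6482, 0.6259, -1.6442], [0.0, 0.0, 0.0, 1.0]]} 0.9959407552083334
top {'K': [[439.9722, 0.0, 317.1173], [0.0, 439.9722, 237.5642], [0.0, 0.0, 1.0]], 'world_to_cam': [[-0.0287, -0.9994, -0.019, 0.0479], [0.9961, -0.0302, 0.0826, -0.5491], [-0.0831, -0.0165, 0.9964, -1.1234], [0.0, 0.0, 0.0, 1.0]]} 0.996083984375
wrist {'K': [[344.097, 0.0, 317.4975], [0.0, 344.097, 238.5338], [0.0, 0.0, 1.0]], 'world_to_cam': [[0.2608, -0.9654, -0.0018, -0.5738], [0.9313, 0.2521, -0.2629, 0.0366], [0.2542, 0.0669, 0.9648, -0.3891], [0.0, 0.0, 0.0, 1.0]]} 0.9698795572916666
```

View pics/scene0.png

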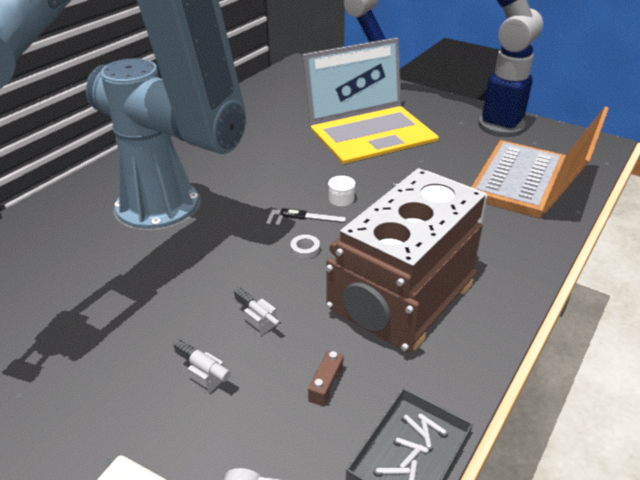

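View pics/top0.png

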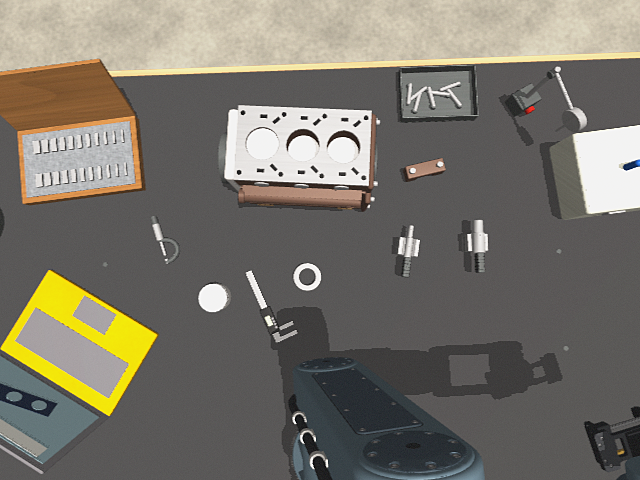

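View pics/wrist0.png

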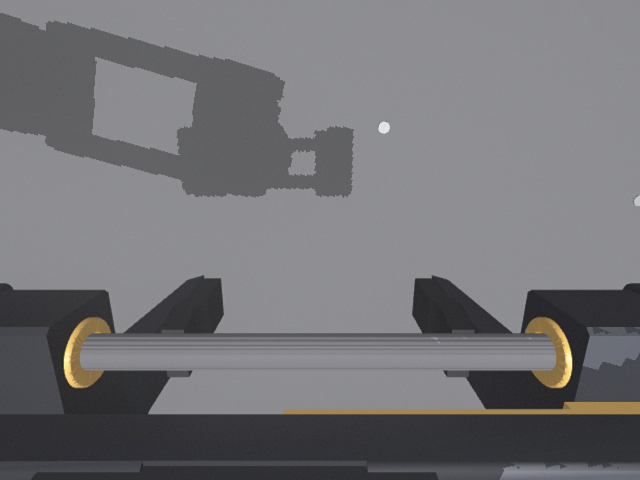

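Top view: slim pin near (408,250), stout pin near (477,245), and the block around (300,160) with its pulley on the left (+y). Next I measure them coarsely.

Run:
```python
from look import *
m=np.load('pics/top0.npz'); p=m['p'];d=m['d']
def pts(m,mask):
    vs,us=np.nonzero(mask); return np.array([world(m,m['d'],u,v) for u,v in zip(us,vs) if m['d'][v,u]>0])
# regions
for name,(u0,u1,v0,v1) in dict(slim=(385,435,215,290),stout=(455,500,210,285),block=(205,390,90,220)).items():
    mk=np.zeros(d.shape,bool); mk[v0:v1,u0:u1]=1
    P=pts(m,mk); h=P[P[:,2]>0.02]
    if name!='block':
        for lo,hi in((.02,.045),(.045,.052),(.052,.058),(.058,.063),(.063,.08)):
            q=h[(h[:,2]>lo)&(h[:,2]<hi)]
            if len(q): print(name,lo,len(q),q.min(0).round(3),q.max(0).round(3),q.mean(0).round(4))
    else:
        t=h[h[:,2]>.225]; print('top z',np.median(t[:,2]))
        r=cv2.minAreaRect((t[:,:2]*1000).astype(np.float32)); print(r)
        print(cv2.boxPoints(r))
        t=h[(h[:,2]>.15)&(h[:,2]<.22)]; 
        print('rail',len(t),cv2.minAreaRect((t[:,:2]*1000).astype(np.float32)),cv2.boxPoints(cv2.minAreaRect((t[:,:2]*1000).astype(np.float32))))
big=cv2.resize(p[60:310,190:510,::-1],None,fx=2.5,fy=2.4,interpolation=cv2.INTER_CUBIC); cv2.imwrite('pics/topbig.png',big)
```

```text
slim 0.02 80 [ 0.447 -0.215  0.021] [ 0.571 -0.171  0.045] [ 0.5118 -0.1878  0.0369]
slim 0.045 227 [ 0.445 -0.227  0.045] [ 0.573 -0.172  0.052] [ 0.5213 -0.2004  0.0492]
slim 0.052 196 [ 0.445 -0.226  0.052] [ 0.57  -0.172  0.058] [ 0.5163 -0.1975  0.0544]
slim 0.058 94 [ 0.444 -0.204  0.058] [ 0.539 -0.18   0.063] [ 0.4713 -0.1911  0.0604]
slim 0.063 23 [ 0.444 -0.199  0.063] [ 0.489 -0.184  0.067] [ 0.471  -0.1925  0.0638]
stout 0.02 66 [ 0.474 -0.366  0.021] [ 0.547 -0.347  0.045] [ 0.5221 -0.3503  0.0324]
stout 0.045 140 [ 0.449 -0.399  0.045] [ 0.565 -0.347  0.052] [ 0.5188 -0.3666  0.0491]
stout 0.052 53 [ 0.449 -0.396  0.052] [ 0.577 -0.353  0.058] [ 0.512  -0.3675  0.0549]
stout 0.058 92 [ 0.449 -0.388  0.058] [ 0.58  -0.359  0.063] [ 0.527  -0.3658  0.0607]
stout 0.063 413 [ 0.449 -0.386  0.063] [ 0.579 -0.36   0.075] [ 0.5145 -0.3726  0.0682]
top z 0.23648443469624847
((734.4926147460938, 64.00682067871094), (311.3885498046875, 170.72315979003906), 85.69950866699219)
[[637.6962  -84.84807]
 [807.9388  -97.65013]
 [831.289   212.86171]
 [661.04645 225.66377]]
rail 4804 ((726.4917602539062, 72.28700256347656), (372.6070251464844, 222.45469665527344), 86.5156021118164) [[ 604.1471  -106.91207]
 [ 826.19055 -120.43214]
 [ 848.8364   251.48608]
 [ 626.79297  265.00613]]
```

View pics/topbig.png

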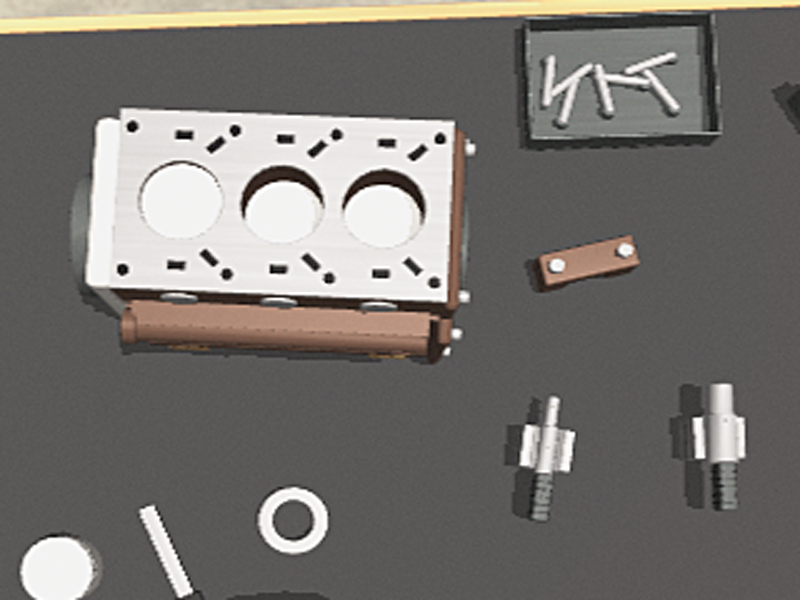

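{"fn": "apply_moves", "kwargs": {"targets": [{"dx":3,"dy":-2,"dz":0.3,"roll":-10},{"dx":7,"dy":-4.6,"dz":0.6,"roll":-20},{"dx":12,"dy":-8,"dz":1,"roll":-30},{"dx":17,"dy":-11.2,"dz":1.5,"roll":-40},{"dx":22,"dy":-14.5,"dz":2,"roll":-50},{"dx":27,"dy":-17.8,"dz":2.5,"roll":-60},{"dx":31,"dy":-20.5,"dz":3,"roll":-70},{"dx":35,"dy":-23,"dz":3.5,"roll":-80},{"dx":38,"dy":-25,"dz":3.8,"roll":-90},{"dx":40.4,"dy":-26.6,"dz":4,"roll":-100}]}}

```text
t: 1.4
position: [0.4711, -0.1919, 0.1983]
eef_rot: [-0.0, 0.534, 0.846, 0.0]
force: [-0.1, -0.2, 0.5]
width: 0.088
```

{"fn": "apply_moves", "kwargs": {"targets": [{"roll":-10},{"roll":-20},{"roll":-30},{"roll":-40},{"roll":-50},{"roll":-59},{"roll":-59},{"roll":-59}]}}

```text
schema error: expected keys dx, dy, dz, roll
```

Run:
```python
from look import *
s=sensors.observe(); print(s['position'],s['eef_rot'],s['joint_pos'],s['force'],s['torque'],s['t'])
snap('wrist','wrist1')
```

```text
[ 0.47107581 -0.19192084  0.19829813] [-3.11724598e-04  5.33969320e-01  8.45503794e-01  4.64001161e-05] [-6.20619057e-01  7.37960814e-02  1.81187408e+00  5.98556738e-05
  1.25655023e+00 -1.06485731e+00] [-0.05701539 -0.20971949  0.46599443] [-0.01212612 -0.12661171  0.04967849] 1.4
```

View pics/wrist1.png

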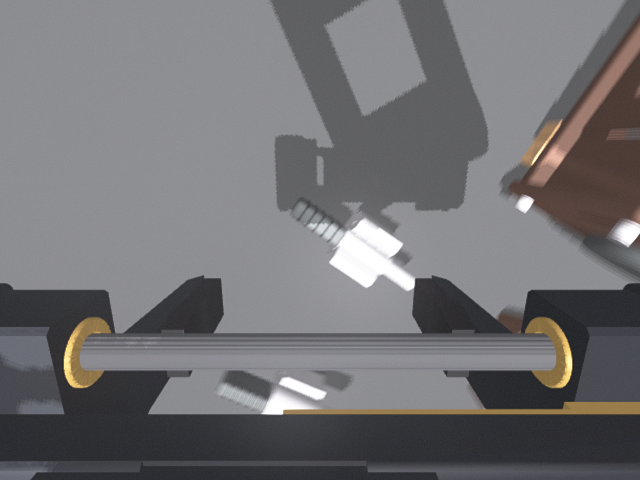

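The pin shows at (300,205)–(412,288), with some motion blur. I'll finish the roll.

{"fn": "apply_moves", "kwargs": {"targets": [{"dx":0,"dy":0,"dz":0,"roll":-10},{"dx":0,"dy":0,"dz":0,"roll":-20},{"dx":0,"dy":0,"dz":0,"roll":-30},{"dx":0,"dy":0,"dz":0,"roll":-40},{"dx":0,"dy":0,"dz":0,"roll":-50},{"dx":0,"dy":0,"dz":0,"roll":-57},{"dx":0,"dy":0,"dz":0,"roll":-57},{"dx":0,"dy":0,"dz":0,"roll":-57}]}}

```text
t: 2.45
position: [0.4702, -0.1936, 0.1986]
eef_rot: [-0.0, 0.071, 0.997, 0.0]
force: [-0.7, -0.2, -0.2]
width: 0.0881
```

Run:
```python
from look import *
s=sensors.observe(); print(s['position'],s['eef_rot'],s['joint_pos'],s['force'],s['torque'],s['t'])
snap('wrist','wrist2')
```

```text
[ 0.47021784 -0.19358646  0.19862112] [-1.11720819e-04  7.08774156e-02  9.97485027e-01  3.47233682e-05] [-6.24292679e-01  7.28009137e-02  1.81224023e+00 -6.13455640e-05
  1.25677810e+00 -2.05319626e+00] [-0.66591258 -0.21153229 -0.20635961] [ 0.06153529 -0.16975044 -0.04299878] 2.45
```

View pics/wrist2.png

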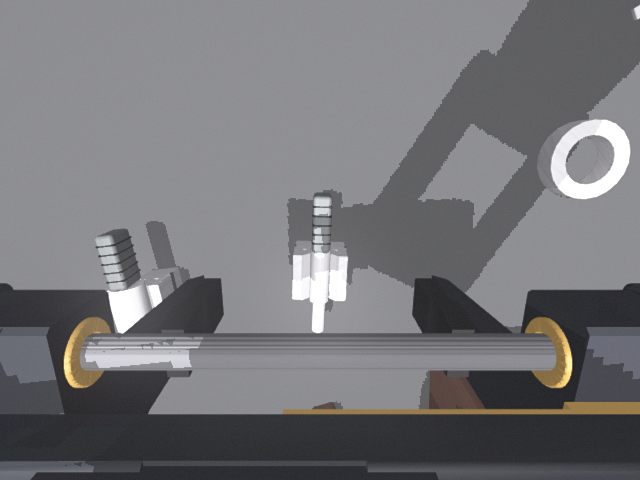

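The slim pin is clear here: handle from (322,194) to (321,250), nose end at (318,331).

Run:
```python
from look import *
m=np.load('pics/wrist2.npz'); d=m['d'];p=m['p'].astype(int)
# per row: points on pin ridge
C=[]
for v in range(186,334,4):
    row=[(u,world(m,d,u,v)) for u in range(285,360) if d[v,u]>0]
    zs=np.array([w[1][2] for w in row]); 
    hi=[w for w in row if w[1][2]>max(zs.max()-.008,.045)]
    if hi: 
        W=np.array([w[1] for w in hi]); print(v,hi[0][0],hi[-1][0],zs.max().round(4),W[:,0].mean().round(4),W[:,1].min().round(4),W[:,1].max().round(4),((W[:,1].min()+W[:,1].max())/2).round(4))
```

```text
194 315 328 0.05 0.4446 -0.1916 -0.1804 -0.186
198 313 331 0.0618 0.4463 -0.1934 -0.1785 -0.186
202 313 331 0.0618 0.4495 -0.1939 -0.179 -0.1864
206 313 331 0.0614 0.4529 -0.1943 -0.1794 -0.1868
210 313 331 0.0624 0.4562 -0.1948 -0.1798 -0.1873
214 313 331 0.0623 0.4596 -0.1953 -0.1803 -0.1878
218 313 330 0.0612 0.4629 -0.1958 -0.1816 -0.1887
222 313 330 0.062 0.4664 -0.1963 -0.182 -0.1891
226 312 330 0.0622 0.4697 -0.1977 -0.1825 -0.1901
230 312 330 0.0622 0.4732 -0.1982 -0.1829 -0.1906
234 312 330 0.062 0.4766 -0.1986 -0.1834 -0.191
238 312 330 0.0624 0.4802 -0.1992 -0.1839 -0.1915
242 312 329 0.0626 0.4836 -0.1997 -0.1852 -0.1924
246 312 329 0.0619 0.4871 -0.2002 -0.1857 -0.1929
250 312 329 0.0617 0.4907 -0.2007 -0.1861 -0.1934
254 294 329 0.0564 0.4961 -0.218 -0.1867 -0.2023
258 293 347 0.0567 0.5008 -0.2195 -0.1711 -0.1953
262 293 347 0.0566 0.5045 -0.2199 -0.1715 -0.1957
266 293 347 0.0565 0.5083 -0.2206 -0.172 -0.1963
270 293 346 0.0567 0.5122 -0.2211 -0.1734 -0.1972
274 293 346 0.0565 0.5158 -0.2218 -0.1738 -0.1978
278 293 346 0.0562 0.5198 -0.2223 -0.1743 -0.1983
282 292 346 0.0561 0.5236 -0.2241 -0.1747 -0.1994
286 294 345 0.0569 0.5275 -0.2227 -0.1761 -0.1994
290 292 345 0.0557 0.5313 -0.2253 -0.1767 -0.201
294 292 345 0.0568 0.5352 -0.2259 -0.1771 -0.2015
298 293 345 0.0563 0.5392 -0.2257 -0.1776 -0.2016
302 312 325 0.0564 0.5418 -0.2083 -0.1964 -0.2024
306 312 324 0.0536 0.5475 -0.2094 -0.1982 -0.2038
310 312 324 0.0535 0.5514 -0.2101 -0.1987 -0.2044
314 312 324 0.0532 0.5556 -0.2105 -0.1993 -0.2049
318 312 323 0.0532 0.5595 -0.2111 -0.2007 -0.2059
322 312 323 0.0538 0.5635 -0.2117 -0.2013 -0.2065
326 312 323 0.0532 0.568 -0.2123 -0.2019 -0.2071
330 312 322 0.0535 0.5718 -0.2128 -0.2034 -0.2081
```

Pin origin ≈ (0.468, −0.190), yaw −10.0°; the heights (handle top 62 mm, nose top 53 mm) match the given sizes. Next: align and descend.

{"fn": "apply_moves", "kwargs": {"targets": [{"dx":0,"dy":0.34,"dz":3,"roll":1.9},{"dx":0,"dy":0.34,"dz":7,"roll":1.9},{"dx":0,"dy":0.34,"dz":11,"roll":1.9},{"dx":0,"dy":0.34,"dz":14,"roll":1.9},{"dx":0,"dy":0.34,"dz":16,"roll":1.9},{"dx":0,"dy":0.34,"dz":17,"roll":1.9},{"dx":0,"dy":0.34,"dz":17,"roll":1.9}], "gripper": 60}}

```text
t: 3.38
position: [0.4706, -0.1899, 0.0284]
eef_rot: [-0.0, 0.086, 0.996, 0.0]
force: [-0.3, -0.0, -0.2]
width: 0.0526
```

Run:
```python
from look import *
s=sensors.observe(); print(s['position'],s['eef_rot'],s['force'],s['torque'],s['t'],s['width'])
snap('wrist','wrist3')
```

```text
[ 0.47062006 -0.18992101  0.0283855 ] [-4.63310959e-04  8.61428655e-02  9.96282648e-01  2.78509440e-04] [-0.3369883  -0.01643372 -0.22795624] [ 0.0342972  -0.11398925 -0.00212831] 3.375 0.05261260214973523
```

View pics/wrist3.png

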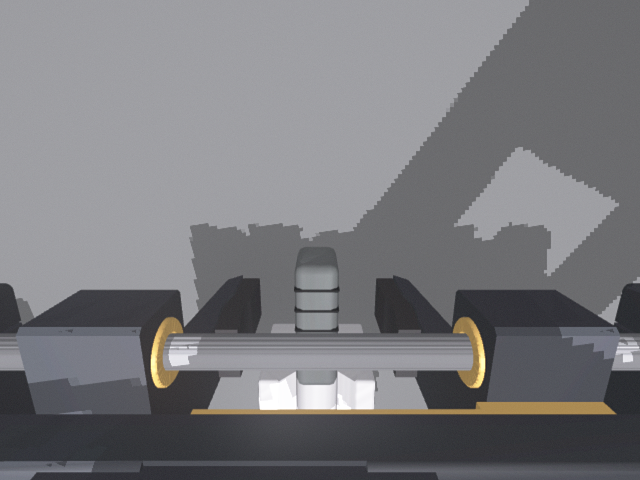

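The handle is centred between the fingers (columns 295–340, fingers at 240 and 395). I'll close lightly first.

{"fn": "apply_moves", "kwargs": {"targets": [{"dx":0,"dy":0,"dz":0,"roll":0},{"dx":0,"dy":0,"dz":0,"roll":0},{"dx":0,"dy":0,"dz":0,"roll":0},{"dx":0,"dy":0,"dz":0,"roll":0},{"dx":0,"dy":0,"dz":0,"roll":0}], "gripper": 0, "force": 6}}

```text
t: 4.05
position: [0.471, -0.1903, 0.0289]
eef_rot: [0.0, 0.086, 0.996, -0.0]
force: [-0.3, -1.4, 0.3]
width: 0.0159
```

{"fn": "apply_moves", "kwargs": {"targets": [{"dx":0,"dy":0,"dz":0,"roll":0},{"dx":0,"dy":0,"dz":0,"roll":0}], "force": 55}}

```text
t: 4.3
position: [0.471, -0.1903, 0.0289]
eef_rot: [0.0, 0.086, 0.996, -0.0]
force: [-1.4, -1.5, 1.9]
width: 0.0154
```

{"fn": "apply_moves", "kwargs": {"targets": [{"dx":0,"dy":0,"dz":-0.3,"roll":0},{"dx":0,"dy":0,"dz":-1,"roll":0},{"dx":0,"dy":0,"dz":-2.5,"roll":0},{"dx":0,"dy":0,"dz":-4.5,"roll":0},{"dx":0,"dy":0,"dz":-6,"roll":0},{"dx":0,"dy":0,"dz":-6.3,"roll":0},{"dx":0,"dy":0,"dz":-6.3,"roll":0}]}}

```text
t: 5.18
position: [0.4708, -0.19, 0.0918]
eef_rot: [0.0, 0.086, 0.996, -0.0]
force: [-0.9, 0.3, -1.2]
width: 0.0152
```

Run:
```python
from look import *
s=sensors.observe(); print(s['position'],s['eef_rot'],s['force'],s['torque'],s['t'],s['width'])
snap('wrist','wrist4');snap('scene','scene4')
p=cv2.imread('pics/scene4.png'); cv2.imwrite('pics/scene4b.png',cv2.resize(p[180:420,160:480],None,fx=2.5,fy=2.5,interpolation=cv2.INTER_CUBIC))
```

```text
[ 0.47082869 -0.19002099  0.09179247] [ 7.28436969e-05  8.57871980e-02  9.96313480e-01 -3.21944223e-05] [-0.88729534  0.34504297 -1.21013837] [ 0.0529779  -0.03021673 -0.03650598] 5.175 0.015223491057798298
```

View pics/scene4b.png

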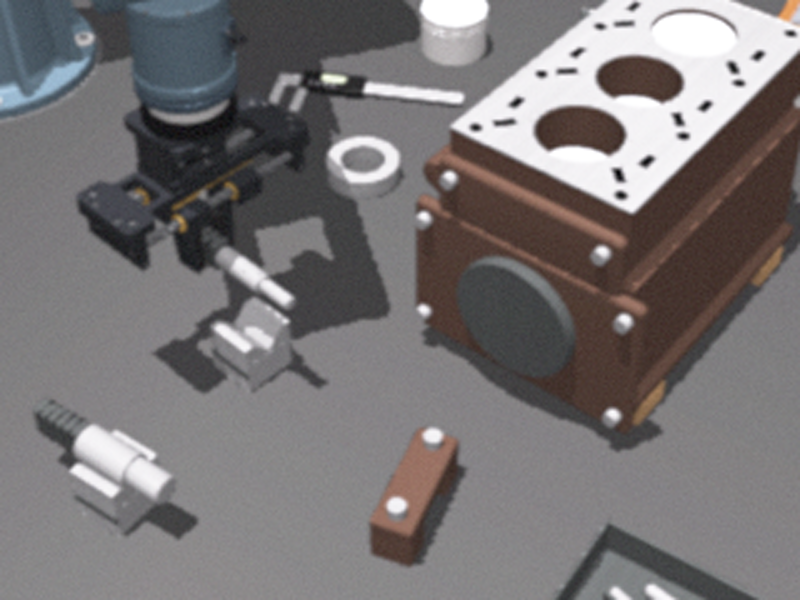

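View pics/wrist4.png

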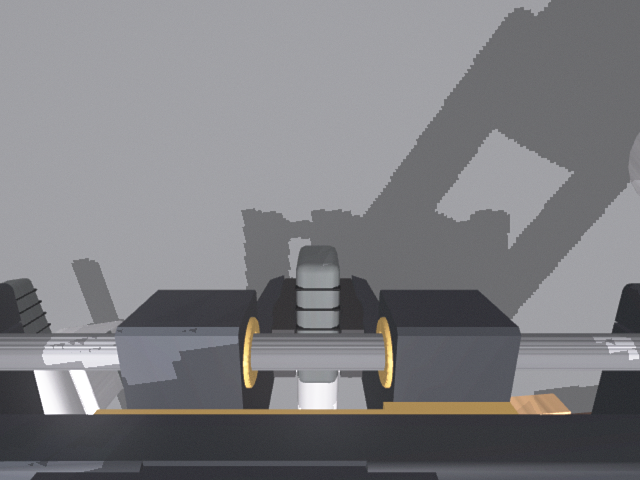

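Lift is good: the pin looks level and the V-block stays put. Next I carry it high and look at the block from above with the wrist camera to get its position and yaw.

{"fn": "apply_moves", "kwargs": {"targets": [{"dx":0,"dy":0,"dz":-4,"roll":0},{"dx":0,"dy":0,"dz":-9,"roll":0},{"dx":0,"dy":0,"dz":-14,"roll":0},{"dx":0,"dy":1,"dz":-19,"roll":0},{"dx":-2,"dy":4,"dz":-23,"roll":-1},{"dx":-5,"dy":8,"dz":-26,"roll":-2},{"dx":-8,"dy":12.5,"dz":-26.8,"roll":-3},{"dx":-11,"dy":17,"dz":-26.8,"roll":-4},{"dx":-14,"dy":21.5,"dz":-26.8,"roll":-5.5},{"dx":-16.5,"dy":26,"dz":-26.8,"roll":-5.5}]}}

```text
t: 6.52
position: [0.6788, 0.0392, 0.3581]
eef_rot: [-0.001, 0.038, 0.999, 0.0]
force: [0.2, -0.7, -2.0]
width: 0.0154
```

{"fn": "apply_moves", "kwargs": {"targets": [{"dx":-0.8,"dy":2.4,"dz":0,"roll":0},{"dx":-0.8,"dy":2.4,"dz":0,"roll":0},{"dx":-0.8,"dy":2.4,"dz":0,"roll":0}]}}

```text
t: 6.9
position: [0.6872, 0.0604, 0.3593]
eef_rot: [-0.001, 0.038, 0.999, -0.0]
force: [-0.3, 0.0, -1.9]
width: 0.0154
```

Run:
```python
from look import *
s=sensors.observe(); print(s['position'],s['eef_rot'],s['force'],s['torque'],s['t'],s['width'],s['joint_pos'])
snap('wrist','wrist5')
```

```text
[0.68717996 0.06035352 0.35932315] [-5.14142594e-04  3.81739429e-02  9.99270936e-01 -2.87472505e-04] [-0.30098491  0.02820277 -1.86730214] [ 0.05296941 -0.07617837 -0.00049733] 6.9 0.01537250749922709 [-8.37212730e-02  3.75986680e-01  1.12651990e+00 -6.22652972e-04
  1.64008711e+00 -1.57819394e+00]
```

View pics/wrist5.png

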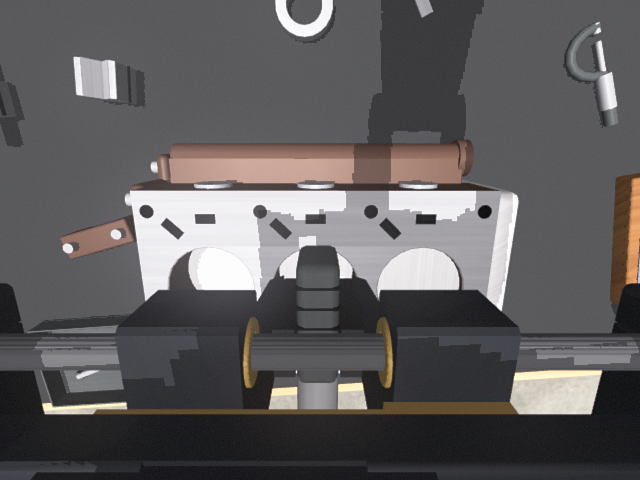

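The rail's front edge is at row ~145 (cols 170–470) and the deck front edge at row ~190. I work out the block frame from these.

Run:
```python
from look import *
m=np.load('pics/wrist5.npz'); d=m['d']
vs,us=np.mgrid[120:290,110:530]
P=np.array([[world(m,d,u,v) for u in range(110,530)] for v in range(120,290)])
z=P[:,:,2]
# rail front edge per column: first row where z>.14
E=[]
for u in range(175,460,15):
    col=z[:,u-110]; i=np.argmax(col>.14); print(u,i+120,P[i,u-110].round(4), P[i+1,u-110].round(4)); E.append(P[i+1,u-110])
E=np.array(E); f=np.polyfit(E[:,1],E[:,0],1); print('rail front x=',f,'yaw deg',-np.degrees(np.arctan(f[0])),np.abs(np.polyval(f,E[:,1])-E[:,0]).max())
for lo,hi in((.05,.1),(.1,.14),(.14,.16),(.16,.18),(.18,.2),(.2,.23),(.23,.25)):
    q=P[(z>lo)&(z<hi)]
    if len(q): print(lo,hi,len(q),q.min(0).round(4),q.max(0).round(4))
# same on top cam
m=np.load('pics/top0.npz'); d=m['d']
Q=np.array([world(m,d,u,v) for v in range(95,215) for u in range(205,392)])
ps=-4.4*np.pi/180; ex=np.array([np.cos(ps),np.sin(ps)]); ey=np.array([-np.sin(ps),np.cos(ps)])
for nm,A in(('wrist',P.reshape(-1,3)),('top',Q)):
  for lo,hi in((.03,.1),(.1,.15),(.15,.2),(.2,.23),(.23,.25)):
    q=A[(A[:,2]>lo)&(A[:,2]<hi)&(A[:,1]>-.14)&(A[:,1]<.3)&(A[:,0]>.58)]
    if len(q)>5: print(nm,lo,hi,len(q),'x',np.percentile(q[:,:2]@ex,[0,1,99,100]).round(4),'y',np.percentile(q[:,:2]@ey,[0,1,99,100]).round(4))
```

```text
175 143 [ 0.6083 -0.0671  0.1713] [ 0.6093 -0.0659  0.1748]
190 143 [ 0.6093 -0.053   0.1715] [ 0.6103 -0.0522  0.1742]
205 143 [ 0.6104 -0.039   0.1714] [ 0.6113 -0.0381  0.1748]
220 120 [0.6199 0.0659 0.5055] [ 0.5779 -0.0671  0.0007]
235 143 [ 0.6125 -0.0109  0.1721] [ 0.6134 -0.0107  0.1737]
250 143 [0.6135 0.0029 0.1713] [0.6145 0.0034 0.1744]
265 143 [0.6146 0.0169 0.1715] [0.6155 0.0172 0.1743]
280 143 [0.6156 0.0309 0.1709] [0.6166 0.031  0.1733]
295 138 [0.6199 0.0659 0.5055] [0.6097 0.0347 0.0013]
310 143 [0.6178 0.0589 0.1704] [0.6187 0.0589 0.1742]
325 143 [0.6188 0.0729 0.1718] [0.6197 0.0728 0.1735]
340 132 [0.6199 0.0659 0.5055] [ 6.064e-01  9.850e-02 -1.000e-04]
355 143 [0.6209 0.1008 0.172 ] [0.6218 0.1006 0.1737]
370 143 [0.622  0.1146 0.1733] [0.6229 0.1146 0.1731]
385 134 [0.6199 0.0659 0.5055] [6.138e-01 1.614e-01 1.000e-04]
400 143 [0.6241 0.1427 0.172 ] [0.625  0.1423 0.1739]
415 143 [0.6251 0.1567 0.1719] [0.626  0.1564 0.1732]
430 126 [0.6199 0.0659 0.5055] [6.078e-01 2.244e-01 3.000e-04]
445 143 [0.6273 0.1848 0.1716] [0.6281 0.1845 0.1725]
rail front x= [0.
[... 592 characters left out ...]
735]
wrist 0.15 0.2 15914 x [0.6084 0.6113 0.7478 0.7507] y [-0.0556 -0.04    0.252   0.273 ]
wrist 0.2 0.23 5382 x [0.644  0.6443 0.7382 0.7465] y [-0.0556 -0.0521  0.2784  0.2797]
wrist 0.23 0.25 28562 x [0.647  0.6474 0.7299 0.7332] y [-0.0341 -0.0313  0.2541  0.2571]
top 0.03 0.1 144 x [0.62   0.6202 0.6675 0.6681] y [-0.0563 -0.0558  0.3022  0.3116]
top 0.1 0.15 294 x [0.6201 0.6203 0.7818 0.8257] y [-0.0612 -0.061   0.3132  0.3139]
top 0.15 0.2 3868 x [0.6073 0.6098 0.762  0.8328] y [-0.0584 -0.0445  0.3089  0.3142]
top 0.2 0.23 2169 x [0.6421 0.6429 0.8039 0.8125] y [-0.0568 -0.0527  0.278   0.2798]
top 0.23 0.25 8119 x [0.645  0.6463 0.8097 0.8129] y [-0.0354 -0.0329  0.2525  0.2629]
```

Rail-front and block-end measurements agree: yaw ≈ −4.3°, window ≈ (0.637, 0.038, 0.110), length 375 and depth 216 both check. The wrist camera may be able to look under the rail past the gripper's left side (col ~85, row ~388), so I try that to narrow the search.

{"fn": "apply_moves", "kwargs": {"targets": [{"dx":3,"dy":2,"dz":0,"roll":0},{"dx":7,"dy":5.5,"dz":0,"roll":0},{"dx":11,"dy":9,"dz":0,"roll":0},{"dx":15,"dy":13,"dz":1.5,"roll":0},{"dx":19,"dy":17,"dz":4,"roll":0},{"dx":21.5,"dy":20.5,"dz":7,"roll":0},{"dx":22.5,"dy":21.7,"dz":8.8,"roll":0},{"dx":22.5,"dy":21.7,"dz":8.8,"roll":0},{"dx":22.5,"dy":21.7,"dz":8.8,"roll":0}]}}

```text
t: 8.07
position: [0.4813, 0.2934, 0.273]
eef_rot: [0.001, 0.039, 0.999, 0.0]
force: [0.4, 0.4, -1.8]
width: 0.0156
```

Run:
```python
from look import *
s=sensors.observe(); print(s['position'],s['eef_rot'],s['force'],s['torque'],s['t'],s['width'])
p,d,m=snap('wrist','wrist6')
q=np.linalg.inv(np.array(m['world_to_cam']))
T=np.array(m['world_to_cam']);c=T@[.637,.038,.11,1]; K=np.array(m['K']); print(K@(c[:3]*[1,-1,-1])/-c[2])
big=np.clip(p[290:480,0:260].astype(float)*1.5,0,255).astype(np.uint8)
cv2.imwrite('pics/wrist6b.png',cv2.resize(big[:,:,::-1],None,fx=3,fy=3,interpolation=cv2.INTER_CUBIC))
```

```text
[0.48133807 0.29343342 0.27298589] [1.06529019e-03 3.87424969e-02 9.99248658e-01 6.60942695e-05] [ 0.36727933  0.41563102 -1.75064564] [ 0.04049238 -0.0641942   0.01013417] 8.075 0.015566382814096922
[ 86.31092891 382.77412783   1.        ]
```

View pics/wrist6.png

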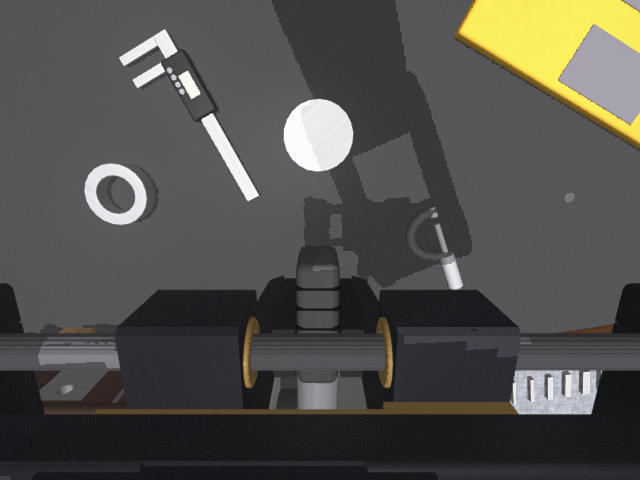

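View pics/wrist6b.png

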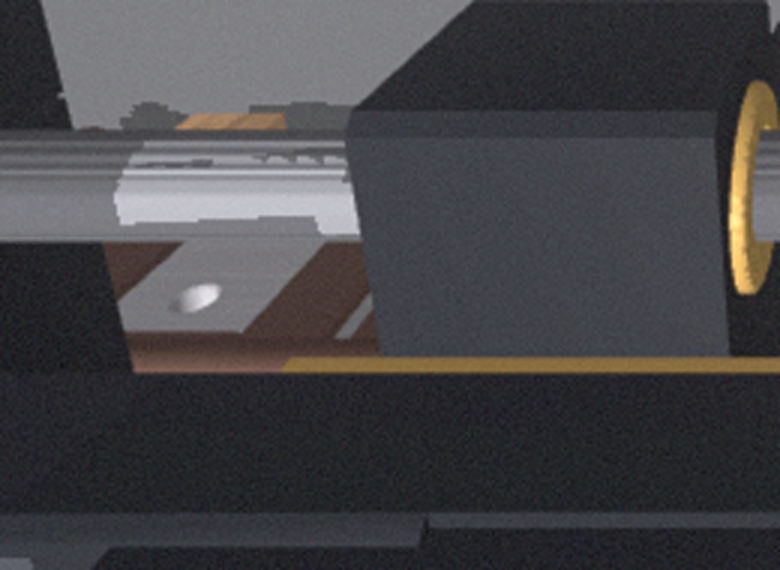

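Unexpectedly clear: the pad is visible under the rail, with a 13 mm round hole at about (65,389) in the full picture. I measure it and the pad plane.

Run:
```python
from look import *
m=np.load('pics/wrist6.npz'); d=m['d'];p=m['p'].astype(int)
print(p[378:402,48:84].sum(2)//3)
# pad plane: depth of pad pixels (grey)
ps=np.radians(-4.35); ex=np.array([np.cos(ps),np.sin(ps),0]); ey=np.array([-np.sin(ps),np.cos(ps),0])
pp=[]
for v in range(374,398):
    for u in range(45,105):
        c=p[v,u]
        if d[v,u]>0 and abs(c[0]-c[2])<15 and 80<c.mean()<140:
            w=world(m,d,u,v); pp.append([w@ex,w@ey,w[2]])
pp=np.array(pp); print(len(pp),np.median(pp,0),pp.min(0),pp.max(0))
g=np.abs(pp[:,0]-np.median(pp[:,0]))<.006
A=np.c_[pp[g][:,1:],np.ones(g.sum())]; c,r,_,_=np.linalg.lstsq(A,pp[g][:,0],rcond=None); print('plane u=',c, np.std(A@c-pp[g][:,0]))
```

```text
[[ 37  34  38  41  55  76  80  80  79  81  79  80  79  82  81  81  80  81
   78  79  81  82  82  78  80  81  79  80  81  80  79  80  80  82  81  79]
 [ 38  35  42  53  78  80  82  80  81  83  79  81  81  80  81  81  79  80
   80  82  81  80  81  84  81  83  80  80  82  80  82  82  82  81  80  82]
 [ 34  38  61  77  80  83  81  81  80  79  82  81  80  81  83  81  82  80
   83  80  81  79  80  81  79  81  82  81  79  80  79  81  79  81  79  80]
 [ 44  62  83  84  82  82  83  86  82  81  84  84  85  82  83  81  84  82
   83  81  84  83  83  82  81  84  84  85  84  84  85  83  83  84  82  82]
 [ 59  78  80  79  81  83  82  79  81  81  82  80  81  79  82  82  82  82
   81  81  80  84  81  81  80  81  81  80  83  83  82  82  82  84  83  79]
 [ 77  83  81  81  81  80  81  79  82  82  80  81  79  81  80  80  80  81
   79  81  80  78  80  79  78  79  79  81  82  80  81  79  82  80  79  81]
 [ 84  80  81  81  79  80  80  78  79  79  79  80  79  80  81  78  82  79
   81  85  93  94  94  93  82  79  79  79  79  79  81  81  80  79  79  79]
 [ 81  82  79  83  81  79  83  80  79  80  81  79  79  79
[... 1954 characters left out ...]
   82  80  80  80  80  80  82  80  83  78  81  82  80  78  81  81  69  47]
 [ 81  79  80  79  78  79  80  82  79  80  81  80  81  81  79  79  79  82
   80  79  80  81  78  77  83  80  80  81  78  79  80  80  81  70  46  40]
 [ 60  59  59  60  61  58  60  58  62  59  60  59  57  58  58  58  60  60
   58  61  60  59  60  61  60  58  58  61  57  61  62  70  78  47  40  36]
 [ 41  40  42  42  42  40  40  38  41  43  40  40  40  44  44  41  40  42
   41  44  42  45  42  43  41  44  37  40  42  40  41  42  43  41  40  42]]
724 [0.6351491  0.06937207 0.10910349] [0.63341704 0.04233006 0.09060498] [0.64370499 0.09440648 0.12935719]
plane u= [-0.00601361  0.00121143  0.63555774] 0.0009216780242735437
```

Run:
```python
from look import *
m=np.load('pics/wrist6.npz'); p=m['p'].astype(float).mean(2)
ps=np.radians(-4.35); ex=np.array([np.cos(ps),np.sin(ps),0]); ey=np.array([-np.sin(ps),np.cos(ps),0])
def pl(u,v,U):
    o,r=ray(m,u,v); w=o+r*(U-o@ex)/(r@ex); return w@ey,w[2]
for U in(.6325,.635):
    # hole boundary
    mk=np.zeros(p.shape,np.uint8); s=p[382:397,52:76]; mk[382:397,52:76]=(np.abs(s-80.5)>5)
    mk=cv2.morphologyEx(mk,cv2.MORPH_OPEN,np.ones((2,2),np.uint8))
    cs,_=cv2.findContours(mk,cv2.RETR_EXTERNAL,cv2.CHAIN_APPROX_NONE); c=max(cs,key=len)[:,0]
    Q=np.array([pl(a,b,U) for a,b in c])
    (cx,cy),r=cv2.minEnclosingCircle((Q*1000).astype(np.float32)); print('U',U,'hole',cx,cy,r,'bbox',Q.min(0),Q.max(0), 'area diam',2*np.sqrt(cv2.contourArea((Q*1000).astype(np.float32))/np.pi))
    L=[];R=[]
    for v in range(374,398):
        row=p[v]; 
        # right edge: pad (80) -> dark (<60) going right from col 75
        x=76 if v>383 else 70
        u=x
        while row[u]>60: u+=1
        ru=u-1+(row[u-1]-60)/(row[u-1]-row[u]+1e-9); R.append((v,ru,*pl(ru,v,U)))
        if v<384:
            u=x
            while row[u]>60: u-=1
            lu=u+1-(row[u+1]-60)/(row[u+1]-row[u]); L.append((v,lu,*pl(lu,v,U)))
    print('R',np.round(R[::3],4).tolist()); print('L',np.round(L,4).tolist())
```

```text
U 0.6325 hole 72.76492309570312 120.63921356201172 8.229312896728516 bbox [0.06508434 0.1131716 ] [0.07950811 0.12657346] area diam 13.349483234742307
R [[374.0, 104.76, 0.0969, 0.0954], [377.0, 101.75, 0.0966, 0.1004], [380.0, 99.1346, 0.0968, 0.1053], [383.0, 96.1455, 0.0966, 0.1101], [386.0, 93.5143, 0.0967, 0.1147], [389.0, 90.7391, 0.0967, 0.1193], [392.0, 88.2344, 0.097, 0.1237], [395.0, 85.0794, 0.0966, 0.128]]
L [[374.0, 56.9206, 0.0446, 0.0954], [375.0, 56.0645, 0.0449, 0.097], [376.0, 55.0333, 0.045, 0.0987], [377.0, 53.68, 0.0447, 0.1004], [378.0, 52.2131, 0.0444, 0.102], [379.0, 51.28, 0.0446, 0.1036], [380.0, 49.9412, 0.0443, 0.1053], [381.0, 48.8868, 0.0444, 0.1069], [382.0, 48.0175, 0.0447, 0.1085], [383.0, 46.8028, 0.0446, 0.11]]
U 0.635 hole 70.12188720703125 117.56806945800781 8.31403923034668 bbox [0.06236222 0.11002357] [0.0769345  0.12356342] area diam 13.486930428022001
R [[374.0, 104.76, 0.0945, 0.0921], [377.0, 101.75, 0.0942, 0.0972], [380.0, 99.1346, 0.0944, 0.1021], [383.0, 96.1455, 0.0942, 0.1069], [386.0, 93.5143, 0.0943, 0.1116], [389.0, 90.7391, 0.0943, 0.1162], [392.0, 88.2344, 0.0946, 0.1207], [395.0, 85.0794, 0.0942, 0.125]]
L [[374.0, 56.9206, 0.0416, 0.092], [375.0, 56.0645, 0.0419, 0.0937], [376.0, 55.0333, 0.042, 0.0954], [377.0, 53.68, 0.0418, 0.0971], [378.0, 52.2131, 0.0414, 0.0987], [379.0, 51.28, 0.0416, 0.1004], [380.0, 49.9412, 0.0414, 0.102], [381.0, 48.8868, 0.0415, 0.1036], [382.0, 48.0175, 0.0418, 0.1053], [383.0, 46.8028, 0.0417, 0.1068]]
```

The opening edges and hole (diameter ≈13.4 mm) are visible, but position depends on the assumed pad depth. A mirror view from the other side lets me triangulate.

{"fn": "apply_moves", "kwargs": {"targets": [{"dx":0,"dy":-4,"dz":0,"roll":0},{"dx":0,"dy":-10,"dz":0,"roll":0},{"dx":0,"dy":-16,"dz":0,"roll":0},{"dx":0,"dy":-22,"dz":0,"roll":0},{"dx":0,"dy":-28,"dz":0,"roll":0},{"dx":0,"dy":-34,"dz":0,"roll":0},{"dx":0,"dy":-40,"dz":0,"roll":0},{"dx":0,"dy":-45,"dz":0,"roll":0},{"dx":0,"dy":-48,"dz":0,"roll":0},{"dx":0,"dy":-49,"dz":0,"roll":0}]}}

```text
t: 9.38
position: [0.4424, -0.1971, 0.2728]
eef_rot: [0.001, 0.04, 0.999, -0.001]
force: [-0.1, 0.3, -1.6]
width: 0.0154
```

{"fn": "apply_moves", "kwargs": {"targets": [{"dx":0,"dy":0,"dz":0,"roll":0},{"dx":0,"dy":0,"dz":0,"roll":0}]}}

```text
t: 9.62
position: [0.4428, -0.1933, 0.2719]
eef_rot: [0.0, 0.038, 0.999, 0.0]
force: [0.3, 0.4, -2.2]
width: 0.0158
```

Run:
```python
from look import *
s=sensors.observe(); print(s['position'],s['eef_rot'],s['force'],s['torque'],s['t'],s['width'])
p,d,m=snap('wrist','wrist7')
big=np.clip(p[350:430,480:640].astype(float)*1.7,0,255).astype(np.uint8)
cv2.imwrite('pics/wrist7b.png',cv2.resize(big[:,:,::-1],None,fx=5,fy=5,interpolation=cv2.INTER_CUBIC))
```

```text
[ 0.4427881  -0.19325912  0.27190727] [1.01711298e-04 3.75489189e-02 9.99294781e-01 9.08355132e-05] [ 0.30474184  0.42028815 -2.1901947 ] [ 0.06567129 -0.07272761  0.03273186] 9.625 0.01577100996192527
```

View pics/wrist7b.png

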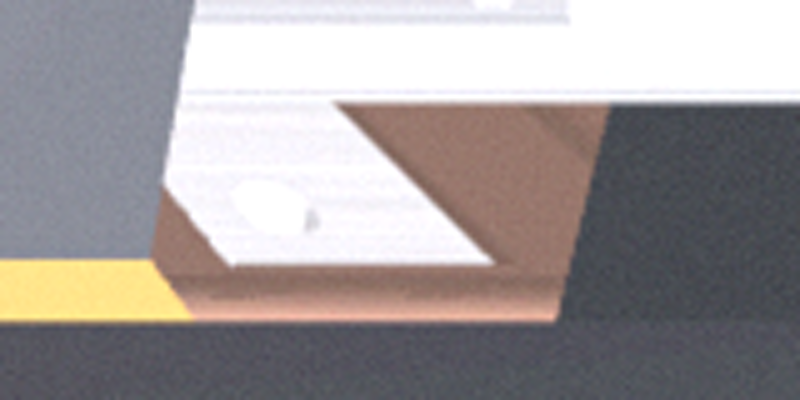

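The hole is at about (535,391) in this view. I triangulate it with (65,389) from the first.

Run:
```python
from look import *
m7=np.load('pics/wrist7.npz'); p=m7['p'].astype(float).mean(2)
m6=np.load('pics/wrist6.npz')
print(p[382:400,522:548].astype(int))
np.set_printoptions(linewidth=200)
```

```text
[[146 148 148 147 147 148 147 149 146 149 147 146 148 146 149 148 147 147
  148 148 148 148 149 149 148 147]
 [151 153 152 152 153 151 152 153 152 154 152 151 155 153 152 153 154 154
  151 154 153 153 152 153 152 154]
 [150 151 150 147 148 148 149 150 148 148 150 150 150 150 150 150 153 149
  150 153 151 151 151 149 150 152]
 [147 148 148 147 145 147 146 148 146 148 147 145 145 148 147 149 148 149
  146 146 149 148 149 152 148 149]
 [147 146 147 148 147 145 150 156 171 171 171 157 150 150 147 145 144 147
  148 146 146 148 147 149 146 146]
 [147 147 148 147 145 151 185 223 228 227 227 224 204 195 169 150 147 147
  147 149 149 148 150 148 151 149]
 [147 149 147 148 151 187 219 235 241 243 243 243 227 223 210 187 164 149
  148 148 153 149 151 150 153 150]
 [148 149 148 146 149 179 230 240 244 245 245 245 241 235 228 206 188 168
  155 146 147 146 147 148 149 148]
 [147 146 146 145 147 160 233 244 244 246 246 244 238 234 229 223 201 175
  159 150 146 145 144 145 145 145]
 [148 147 146 146 146 151 209 245 248 247 247 244 239 233 226 220 208 184
  161 147 143 147 148 147 147 148]
 [148 148 
[... 162 characters left out ...]
10 199 180
  156 133 130 138 149 153 149 150]
 [149 144 148 145 148 145 147 147 158 197 236 244 240 232 223 207 192 178
  151 129 128 132 147 149 148 149]
 [149 148 150 148 149 147 147 147 148 151 165 189 223 229 220 203 187 173
  146 128 133 137 149 148 149 149]
 [151 152 149 153 151 150 151 151 149 148 148 151 159 163 171 167 168 160
  146 139 144 149 150 150 149 151]
 [148 148 149 147 148 146 147 147 147 148 148 148 146 145 149 148 149 147
  148 146 146 148 147 145 147 146]
 [145 150 147 150 148 149 148 150 149 148 147 149 148 148 147 148 147 148
  148 149 148 149 147 148 149 150]
 [107 145 151 149 149 149 148 151 148 148 148 148 149 148 145 147 147 150
  146 148 148 149 148 147 147 149]]
```

```bash
cat > tri.py <<'E'
from look import *
ps=np.radians(-4.35); ex=np.array([np.cos(ps),np.sin(ps),0]); ey=np.array([-np.sin(ps),np.cos(ps),0])
def pl(m,u,v,U):
    o,r=ray(m,u,v); w=o+r*(U-o@ex)/(r@ex); return w@ey,w[2]
E
python3 - <<'E'
from tri import *
m6=np.load('pics/wrist6.npz');m7=np.load('pics/wrist7.npz')
def cen(m,r0,r1,c0,c1,bg,th):
    p=m['p'].astype(float).mean(2); mk=np.zeros(p.shape,np.uint8); mk[r0:r1,c0:c1]=np.abs(p[r0:r1,c0:c1]-bg)>th
    mk=cv2.morphologyEx(mk,cv2.MORPH_CLOSE,np.ones((3,3),np.uint8)); mk=cv2.morphologyEx(mk,cv2.MORPH_OPEN,np.ones((2,2),np.uint8))
    cs,_=cv2.findContours(mk,cv2.RETR_EXTERNAL,cv2.CHAIN_APPROX_NONE); c=max(cs,key=cv2.contourArea)[:,0]
    hull=cv2.convexHull(c); M=cv2.moments(hull); return M['m10']/M['m00'],M['m01']/M['m00'],hull[:,0]
a=cen(m6,382,397,52,78,80.5,5); b=cen(m7,384,398,524,546,148,7)
print(a[:2],b[:2])
for U in np.arange(.630,.641,.001):
    print(U.round(4),np.round([pl(m6,*a[:2],U),pl(m7,*b[:2],U)],4).tolist())
# opening inner junction edges: view6 left edge (far wall), view7 right edge (far wall)
p=m7['p'].astype(float).mean(2)
for v in range(376,400,4):
    u=540 if v>384 else 535
    while p[v,u]>120:u+=1
    print(v,u,[np.round(pl(m7,u-.5,v,U),4).tolist() for U in(.632,.635,.638)])
# handle slope check
for n in('wrist3','wrist6','wrist7'):
    m=np.load(f'pics/{n}.npz'); 
    Q=[world(m,m['d'],318,v) for v in range(262,286,4)]; print(n,np.round([q[2] for q in Q],4))
# pin tip check in scene4
E
```

```text
(66.05116279069767, 389.84341085271313) (535.7375886524823, 392.2340425531915)
0.63 [[0.0749, 0.1236], [0.0625, 0.1235]]
0.631 [[0.0738, 0.1223], [0.0634, 0.1223]]
0.632 [[0.0728, 0.1211], [0.0643, 0.121]]
0.633 [[0.0717, 0.1199], [0.0652, 0.1198]]
0.634 [[0.0706, 0.1187], [0.0661, 0.1186]]
0.635 [[0.0696, 0.1174], [0.0671, 0.1174]]
0.636 [[0.0685, 0.1162], [0.068, 0.1162]]
0.637 [[0.0675, 0.115], [0.0689, 0.1149]]
0.638 [[0.0664, 0.1137], [0.0698, 0.1137]]
0.639 [[0.0653, 0.1125], [0.0707, 0.1125]]
0.64 [[0.0643, 0.1113], [0.0716, 0.1113]]
0.641 [[0.0632, 0.1101], [0.0726, 0.1101]]
376 552 [[0.0972, 0.0955], [0.1003, 0.0915], [0.1035, 0.0875]]
380 556 [[0.0971, 0.1021], [0.1003, 0.0982], [0.1035, 0.0943]]
384 560 [[0.0971, 0.1085], [0.1003, 0.1047], [0.1034, 0.1009]]
388 564 [[0.0971, 0.1147], [0.1002, 0.1109], [0.1034, 0.1072]]
392 568 [[0.097, 0.1206], [0.1002, 0.117], [0.1033, 0.1133]]
396 572 [[0.097, 0.1264], [0.1001, 0.1228], [0.1033, 0.1192]]
wrist3 [0.0574 0.0583 0.0598 0.0609 0.0604 0.0594]
wrist6 [0.3018 0.3037 0.3033 0.3042 0.3039 0.3051]
wrist7 [0.3004 0.3024 0.3032 0.3046 0.3044 0.303 ]
```

Triangulation gives the hole at u≈0.636, v≈0.068, z≈0.116 (block axes), consistent with the pad depth reading of 0.635 and the ±6.5 mm box. I'll go to 12 mm in front of the pad there.

{"fn": "apply_moves", "kwargs": {"targets": [{"dx":0,"dy":3,"dz":0,"roll":0},{"dx":0,"dy":8,"dz":1,"roll":0},{"dx":0,"dy":13,"dz":4,"roll":0},{"dx":0,"dy":18,"dz":8,"roll":0},{"dx":0,"dy":21.5,"dz":12.5,"roll":0},{"dx":0,"dy":22.7,"dz":16,"roll":0},{"dx":-2,"dy":22.7,"dz":17.4,"roll":0},{"dx":-4.5,"dy":22.7,"dz":17.4,"roll":0},{"dx":-6.2,"dy":22.7,"dz":17.4,"roll":0},{"dx":-6.4,"dy":22.7,"dz":17.4,"roll":0}]}}

```text
t: 10.92
position: [0.5244, 0.0284, 0.0979]
eef_rot: [0.0, 0.037, 0.999, 0.0]
force: [-0.7, 0.0, -1.3]
width: 0.0154
```

{"fn": "apply_moves", "kwargs": {"targets": [{"dx":0,"dy":0,"dz":0,"roll":0},{"dx":0,"dy":0,"dz":0,"roll":0}]}}

```text
t: 11.18
position: [0.5229, 0.0279, 0.0977]
eef_rot: [-0.0, 0.038, 0.999, 0.0]
force: [0.2, -0.1, -1.0]
width: 0.0157
```

```bash
cat > st.py <<'E'
from tri import *
s=sensors.observe(); P=s['position']; F=s['force']
print('t',s['t'],'u %.4f v %.4f z %.4f'%(P@ex,P@ey,P[2]),'F',np.round([F@ex,F@ey,F[2]],2),'T',np.round(s['torque'],3),'w',round(s['width'],4),'head',np.degrees(2*np.arctan2(s['eef_rot'][2],s['eef_rot'][1])))
E
python3 st.py
python3 - <<'E'
from look import *
snap('wrist','wrist8');snap('top','top8'); snap('scene','scene8')
p=cv2.imread('pics/top8.png'); cv2.imwrite('pics/top8b.png',cv2.resize(p[90:290,190:440],None,fx=3,fy=3,interpolation=cv2.INTER_CUBIC))
E
```

```text
t 11.175 u 0.5193 v 0.0675 z 0.0977 F [ 0.22 -0.05 -1.03] T [ 0.126 -0.027  0.007] w 0.0157 head 175.6842204813601
```

View pics/top8b.png

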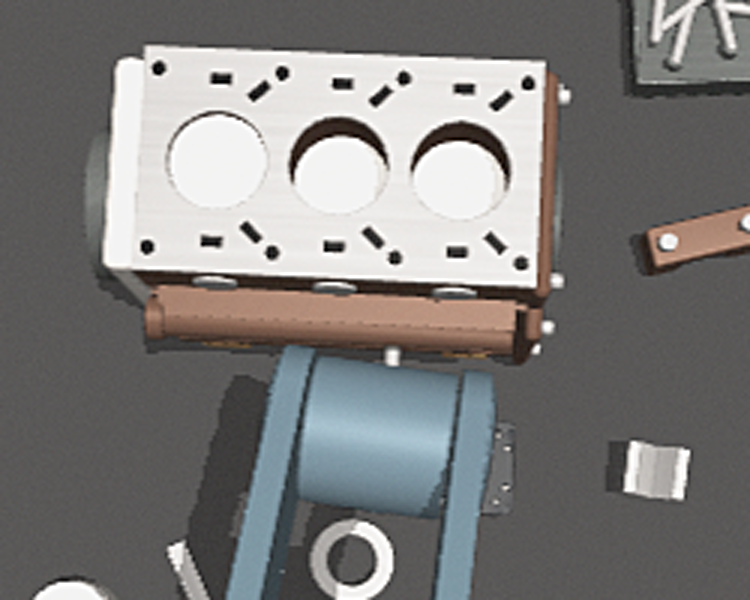

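View pics/wrist8.png

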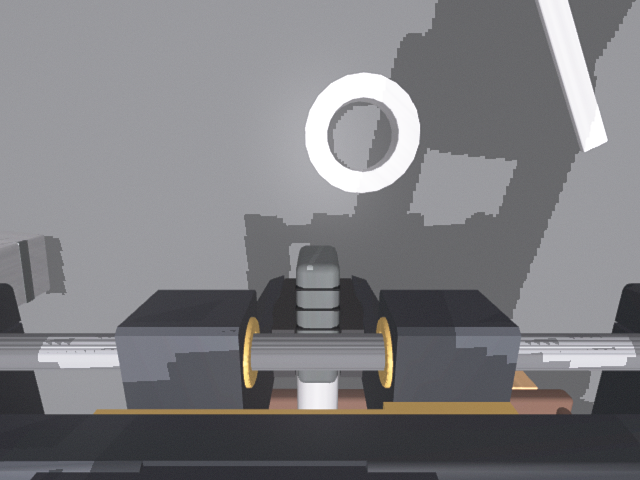

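Run:
```python
import cv2
p=cv2.imread('pics/scene8.png'); cv2.imwrite('pics/scene8b.png',cv2.resize(p[60:360,220:540],None,fx=2.4,fy=2,interpolation=cv2.INTER_CUBIC))
```

```text
(no output)
```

View pics/scene8b.png

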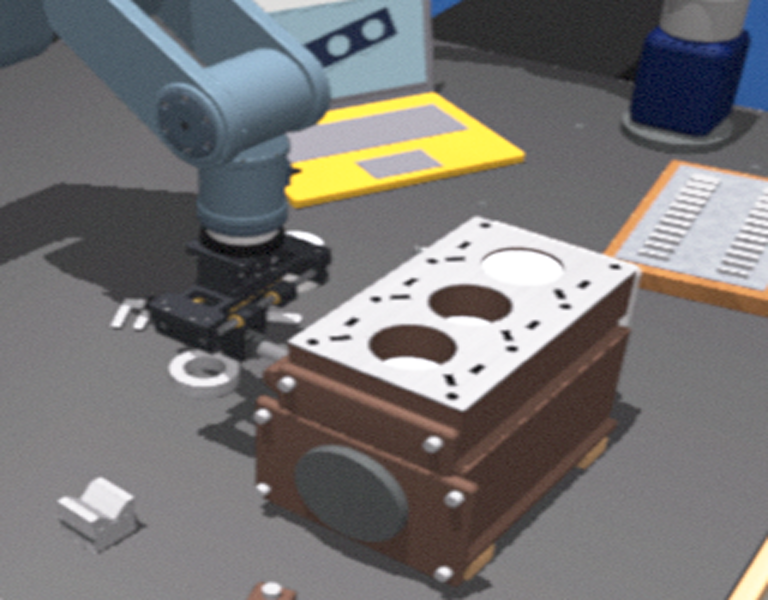

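{"fn": "apply_moves", "kwargs": {"targets": [{"dx":-0.2,"dy":0.05,"dz":0,"roll":0},{"dx":-0.5,"dy":0.08,"dz":0,"roll":0},{"dx":-0.7,"dy":0.08,"dz":0,"roll":0},{"dx":-0.8,"dy":0.08,"dz":0,"roll":0},{"dx":-0.8,"dy":0.08,"dz":0,"roll":0}]}}

```text
t: 11.95
position: [0.5317, 0.0277, 0.0976]
eef_rot: [-0.0, 0.038, 0.999, 0.0]
force: [-0.4, -0.4, -1.7]
width: 0.0154
```

```bash
python3 st.py
```

```text
t 11.95 u 0.5281 v 0.0680 z 0.0976 F [-0.39 -0.42 -1.71] T [ 0.023 -0.103 -0.027] w 0.0154 head 175.65557718541166
```

Creep forward in small steps.

{"fn": "apply_moves", "kwargs": {"targets": [{"dx":-0.03,"dy":0,"dz":0,"roll":0},{"dx":-0.06,"dy":0,"dz":0,"roll":0}]}}

```text
t: 12.2
position: [0.5323, 0.0277, 0.0977]
eef_rot: [-0.0, 0.038, 0.999, 0.0]
force: [-0.9, -0.2, -0.8]
width: 0.0151
```

{"fn": "apply_moves", "kwargs": {"targets": [{"dx":-0.03,"dy":0,"dz":0,"roll":0},{"dx":-0.06,"dy":0,"dz":0,"roll":0}]}}

```text
t: 12.45
position: [0.5329, 0.0276, 0.0977]
eef_rot: [-0.0, 0.038, 0.999, 0.0]
force: [0.3, -0.2, -1.5]
width: 0.0153
```

{"fn": "apply_moves", "kwargs": {"targets": [{"dx":-0.03,"dy":0,"dz":0,"roll":0},{"dx":-0.06,"dy":0,"dz":0,"roll":0}]}}

```text
t: 12.7
position: [0.5335, 0.0276, 0.0977]
eef_rot: [-0.0, 0.038, 0.999, 0.0]
force: [0.9, -0.4, -1.4]
width: 0.0155
```

{"fn": "apply_moves", "kwargs": {"targets": [{"dx":-0.02,"dy":0,"dz":0,"roll":0},{"dx":-0.04,"dy":0,"dz":0,"roll":0}]}}

```text
t: 12.95
position: [0.5339, 0.0276, 0.0977]
eef_rot: [-0.0, 0.038, 0.999, 0.0]
force: [-0.6, 0.7, -2.0]
width: 0.0154
```

{"fn": "apply_moves", "kwargs": {"targets": [{"dx":-0.02,"dy":0,"dz":0,"roll":0},{"dx":-0.04,"dy":0,"dz":0,"roll":0}]}}

```text
t: 13.2
position: [0.5341, 0.0276, 0.0976]
eef_rot: [-0.0, 0.038, 0.999, 0.0]
force: [-1.7, -1.0, -1.2]
width: 0.0156
```

{"fn": "apply_moves", "kwargs": {"targets": [{"dx":-0.02,"dy":0,"dz":0,"roll":0},{"dx":-0.04,"dy":0,"dz":0,"roll":0}]}}

```text
t: 13.45
position: [0.5343, 0.0275, 0.0975]
eef_rot: [-0.0, 0.038, 0.999, 0.0]
force: [-1.8, -0.3, 0.3]
width: 0.0157
```

{"fn": "apply_moves", "kwargs": {"targets": [{"dx":-0.02,"dy":0,"dz":0,"roll":0},{"dx":-0.02,"dy":0,"dz":0,"roll":0}]}}

```text
t: 13.7
position: [0.5345, 0.0275, 0.0975]
eef_rot: [-0.0, 0.038, 0.999, 0.0]
force: [-3.7, -0.3, -0.7]
width: 0.0152
```

{"fn": "apply_moves", "kwargs": {"targets": [{"dx":-0.02,"dy":0,"dz":0,"roll":0},{"dx":-0.02,"dy":0,"dz":0,"roll":0}]}}

```text
t: 13.95
position: [0.5347, 0.0275, 0.0975]
eef_rot: [-0.001, 0.038, 0.999, 0.0]
force: [-4.3, -0.6, -1.2]
width: 0.0154
```

```bash
python3 st.py
```

```text
t 13.95 u 0.5310 v 0.0680 z 0.0975 F [-4.25 -0.94 -1.15] T [ 0.044  0.537 -0.11 ] w 0.0154 head 175.66031352183606
```

Contact at TCP u≈0.5305, so the pad is at ≈0.635 as measured, with about 4 N pressing. I start the search, going upward first since the triangulated height is at or above the current nose height.

{"fn": "apply_moves", "kwargs": {"targets": [{"dx":-0.04,"dy":0,"dz":-0.04,"roll":0},{"dx":-0.04,"dy":0,"dz":-0.08,"roll":0},{"dx":-0.04,"dy":0,"dz":-0.12,"roll":0}]}}

```text
t: 14.32
position: [0.5363, 0.0272, 0.0993]
eef_rot: [0.001, 0.038, 0.999, -0.0]
force: [0.4, -1.5, -3.2]
width: 0.0154
```

```bash
python3 st.py
```

```text
t 14.325 u 0.5327 v 0.0678 z 0.0993 F [ 0.56 -1.48 -3.2 ] T [-0.075  0.072 -0.143] w 0.0154 head 175.6422524041528
```

The nose dropped in: u jumped 1.7 mm and the force fell to zero. Next I push in gently.

{"fn": "apply_moves", "kwargs": {"targets": [{"dx":-0.05,"dy":0,"dz":0,"roll":0},{"dx":-0.1,"dy":0,"dz":0,"roll":0},{"dx":-0.1,"dy":0,"dz":0,"roll":0}]}}

```text
t: 14.7
position: [0.5366, 0.0273, 0.0989]
eef_rot: [0.0, 0.038, 0.999, -0.0]
force: [-0.6, -1.3, -2.9]
width: 0.0154
```

```bash
python3 st.py
```

```text
t 14.7 u 0.5330 v 0.0679 z 0.0989 F [-0.54 -1.33 -2.93] T [-0.204  0.117 -0.138] w 0.0154 head 175.65032619612086
```

{"fn": "apply_moves", "kwargs": {"targets": [{"dx":-0.07,"dy":0,"dz":0,"roll":0},{"dx":-0.14,"dy":0,"dz":0,"roll":0},{"dx":-0.2,"dy":0,"dz":0,"roll":0},{"dx":-0.2,"dy":0,"dz":0,"roll":0}]}}

```text
t: 15.2
position: [0.5386, 0.0272, 0.0989]
eef_rot: [0.0, 0.038, 0.999, -0.0]
force: [-1.3, -1.0, -2.9]
width: 0.0157
```

```bash
python3 st.py
```

```text
t 15.2 u 0.5350 v 0.0679 z 0.0989 F [-1.19 -1.12 -2.86] T [-0.187  0.109 -0.223] w 0.0157 head 175.656522203173
```

{"fn": "apply_moves", "kwargs": {"targets": [{"dx":-0.1,"dy":-0.02,"dz":0.02,"roll":0},{"dx":-0.2,"dy":-0.02,"dz":0.02,"roll":0},{"dx":-0.3,"dy":-0.02,"dz":0.02,"roll":0},{"dx":-0.4,"dy":-0.02,"dz":0.02,"roll":0}]}}

```text
t: 15.7
position: [0.5426, 0.0267, 0.0988]
eef_rot: [0.0, 0.038, 0.999, 0.0]
force: [-1.0, -1.7, -2.4]
width: 0.0156
```

```bash
python3 st.py
```

```text
t 15.7 u 0.5390 v 0.0678 z 0.0988 F [-0.88 -1.73 -2.36] T [-0.165  0.125 -0.173] w 0.0156 head 175.65801337282196
```

{"fn": "apply_moves", "kwargs": {"targets": [{"dx":-0.12,"dy":-0.03,"dz":0.01,"roll":0},{"dx":-0.24,"dy":-0.03,"dz":0.01,"roll":0},{"dx":-0.36,"dy":-0.03,"dz":0.01,"roll":0},{"dx":-0.48,"dy":-0.03,"dz":0.01,"roll":0},{"dx":-0.6,"dy":-0.03,"dz":0.01,"roll":0}]}}

```text
t: 16.32
position: [0.5485, 0.026, 0.0986]
eef_rot: [0.0, 0.038, 0.999, 0.0]
force: [0.6, -0.9, -2.2]
width: 0.0157
```

```bash
python3 st.py
```

```text
t 16.325 u 0.5450 v 0.0675 z 0.0986 F [ 0.7  -0.81 -2.22] T [-0.123  0.11  -0.112] w 0.0157 head 175.65824784391978
```

{"fn": "apply_moves", "kwargs": {"targets": [{"dx":-0.13,"dy":-0.01,"dz":0.01,"roll":0},{"dx":-0.26,"dy":-0.01,"dz":0.01,"roll":0},{"dx":-0.4,"dy":-0.01,"dz":0.01,"roll":0},{"dx":-0.53,"dy":-0.01,"dz":0.01,"roll":0},{"dx":-0.66,"dy":-0.01,"dz":0.01,"roll":0},{"dx":-0.8,"dy":-0.01,"dz":0.01,"roll":0}]}}

```text
t: 17.08
position: [0.5565, 0.0252, 0.0985]
eef_rot: [0.0, 0.038, 0.999, 0.0]
force: [-0.6, -0.9, -1.3]
width: 0.0155
```

```bash
python3 st.py
```

```text
t 17.075 u 0.5530 v 0.0674 z 0.0985 F [-0.55 -0.98 -1.3 ] T [-0.077  0.025 -0.086] w 0.0155 head 175.65469898494024
```

{"fn": "apply_moves", "kwargs": {"targets": [{"dx":-0.13,"dy":0,"dz":0,"roll":0},{"dx":-0.26,"dy":0,"dz":0,"roll":0},{"dx":-0.4,"dy":0,"dz":0,"roll":0},{"dx":-0.53,"dy":0,"dz":0,"roll":0},{"dx":-0.66,"dy":0,"dz":0,"roll":0}]}}

```text
t: 17.7
position: [0.563, 0.0247, 0.0985]
eef_rot: [-0.0, 0.038, 0.999, -0.0]
force: [-1.4, -2.0, -1.9]
width: 0.0157
```

```bash
python3 st.py
```

```text
t 17.7 u 0.5595 v 0.0674 z 0.0985 F [-1.29 -2.13 -1.9 ] T [-0.123  0.056 -0.112] w 0.0157 head 175.65581798211528
```

29 mm in. I now creep until the shoulder seats.

{"fn": "apply_moves", "kwargs": {"targets": [{"dx":-0.06,"dy":-0.02,"dz":0,"roll":0},{"dx":-0.12,"dy":-0.02,"dz":0,"roll":0},{"dx":-0.18,"dy":-0.02,"dz":0,"roll":0},{"dx":-0.22,"dy":-0.02,"dz":0,"roll":0}]}}

```text
t: 18.2
position: [0.5651, 0.0244, 0.0985]
eef_rot: [-0.0, 0.038, 0.999, 0.0]
force: [-1.2, -0.3, -2.1]
width: 0.0153
```

{"fn": "apply_moves", "kwargs": {"targets": [{"dx":-0.04,"dy":0,"dz":0,"roll":0},{"dx":-0.08,"dy":0,"dz":0,"roll":0}]}}

```text
t: 18.45
position: [0.5651, 0.0244, 0.0982]
eef_rot: [-0.001, 0.038, 0.999, 0.0]
force: [-6.3, -0.6, 0.4]
width: 0.0157
```

```bash
python3 st.py
```

```text
t 18.45 u 0.5616 v 0.0672 z 0.0982 F [-6.21 -1.06  0.4 ] T [-0.063  0.611 -0.004] w 0.0157 head 175.66296859663666
```

{"fn": "apply_moves", "kwargs": {"targets": [{"dx":-0.03,"dy":0,"dz":0,"roll":0},{"dx":-0.06,"dy":0,"dz":0,"roll":0},{"dx":-0.06,"dy":0,"dz":0,"roll":0}]}}

```text
t: 18.82
position: [0.5652, 0.0244, 0.098]
eef_rot: [-0.002, 0.038, 0.999, 0.0]
force: [-7.3, -0.0, 1.2]
width: 0.0156
```

```bash
python3 st.py
```

```text
t 18.825 u 0.5617 v 0.0672 z 0.0980 F [-7.23 -0.55  1.17] T [-0.031  0.812 -0.096] w 0.0156 head 175.6651284130852
```

Seated: u stops at 0.5617 (31–32 mm past first pad contact) with the force rising. I relax the preload, then release.

{"fn": "apply_moves", "kwargs": {"targets": [{"dx":0.04,"dy":0,"dz":0,"roll":0},{"dx":0.08,"dy":0,"dz":0,"roll":0},{"dx":0.1,"dy":0,"dz":0,"roll":0}], "force": 20}}

```text
t: 19.2
position: [0.5651, 0.0244, 0.0983]
eef_rot: [-0.0, 0.038, 0.999, 0.0]
force: [-4.8, -0.2, -2.0]
width: 0.016
```

```bash
python3 st.py
```

```text
t 19.2 u 0.5617 v 0.0672 z 0.0983 F [-4.8  -0.59 -2.01] T [ 0.008  0.54  -0.064] w 0.016 head 175.65703030141856
```

{"fn": "apply_moves", "kwargs": {"targets": [{"dx":0.03,"dy":0,"dz":0,"roll":0},{"dx":0.05,"dy":0,"dz":0,"roll":0}], "force": 6}}

```text
t: 19.45
position: [0.5651, 0.0244, 0.0985]
eef_rot: [0.0, 0.038, 0.999, 0.0]
force: [-2.6, -0.1, -1.8]
width: 0.016
```

{"fn": "apply_moves", "kwargs": {"targets": [{"dx":0,"dy":0,"dz":0,"roll":0},{"dx":0,"dy":0,"dz":0,"roll":0},{"dx":0,"dy":0,"dz":0,"roll":0},{"dx":0,"dy":0,"dz":0,"roll":0}], "gripper": 50}}

```text
t: 19.95
position: [0.5654, 0.0244, 0.0987]
eef_rot: [0.0, 0.038, 0.999, -0.0]
force: [-0.2, -0.3, 0.3]
width: 0.044
```

```bash
python3 st.py
python3 - <<'E'
from look import *
snap('wrist','wrist9')
E
```

```text
t 19.95 u 0.5619 v 0.0672 z 0.0987 F [-0.14 -0.33  0.29] T [ 0.025 -0.137  0.043] w 0.044 head 175.6608537637041
```

View pics/wrist9.png

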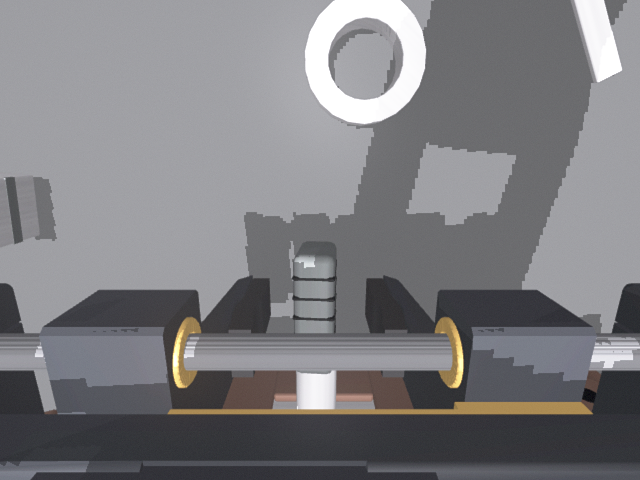

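The pin stays in place with fingers open and clear on both sides (handle cols 293–337, fingers at 265 and 370). I retreat up and back.

{"fn": "apply_moves", "kwargs": {"targets": [{"dx":0,"dy":0,"dz":-1,"roll":0},{"dx":0.2,"dy":0,"dz":-3,"roll":0},{"dx":0.5,"dy":0,"dz":-6,"roll":0},{"dx":2,"dy":0,"dz":-10,"roll":0},{"dx":5,"dy":0,"dz":-14,"roll":0},{"dx":9,"dy":3,"dz":-17,"roll":0},{"dx":11,"dy":8,"dz":-18,"roll":0},{"dx":13,"dy":13,"dz":-18,"roll":0},{"dx":13,"dy":18,"dz":-18,"roll":0},{"dx":13,"dy":22,"dz":-18,"roll":0}]}}

```text
t: 21.25
position: [0.4518, 0.2556, 0.2797]
eef_rot: [0.001, 0.037, 0.999, 0.0]
force: [0.4, -0.8, 0.3]
width: 0.0443
```

{"fn": "apply_moves", "kwargs": {"targets": [{"dx":0,"dy":2.5,"dz":0,"roll":0},{"dx":0,"dy":2.5,"dz":0,"roll":0},{"dx":0,"dy":2.5,"dz":0,"roll":0}], "gripper": 16}}

```text
t: 21.62
position: [0.4539, 0.278, 0.2788]
eef_rot: [0.0, 0.038, 0.999, -0.0]
force: [-0.4, 0.1, -1.4]
width: 0.016
```

```bash
python3 st.py
python3 - <<'E'
from tri import *
p,d,m=snap('wrist','wrist10'); snap('top','top10')
T=np.array(m['world_to_cam']);K=np.array(m['K'])
for uu,zz in((.6345,.1165),(.56,.1165),(.535,.131)):
    c=T@np.r_[(uu*ex+.0675*ey)[:2],zz,1]; print((K@(c[:3]*[1,-1,-1])/-c[2])[:2])
q=cv2.imread('pics/top10.png'); cv2.imwrite('pics/top10b.png',cv2.resize(q[90:290,190:500],None,fx=2.5,fy=2.5,interpolation=cv2.INTER_CUBIC))
E
```

```text
t 21.625 u 0.4315 v 0.3116 z 0.2788 F [-0.43  0.06 -1.45] T [ 0.053 -0.187 -0.008] w 0.016 head 175.66371820664875
[ 89.10271615 405.86196613]
[ 76.32401046 344.4740994 ]
[ 61.24490719 329.87024005]
```

View pics/top10b.png

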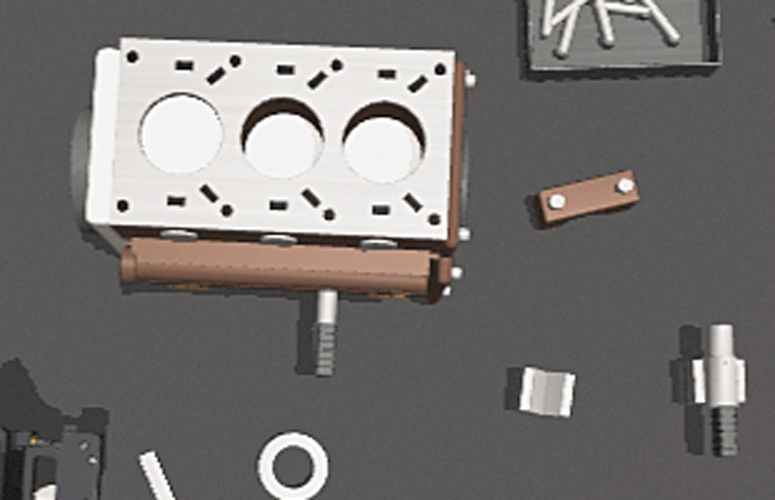

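View pics/wrist10.png

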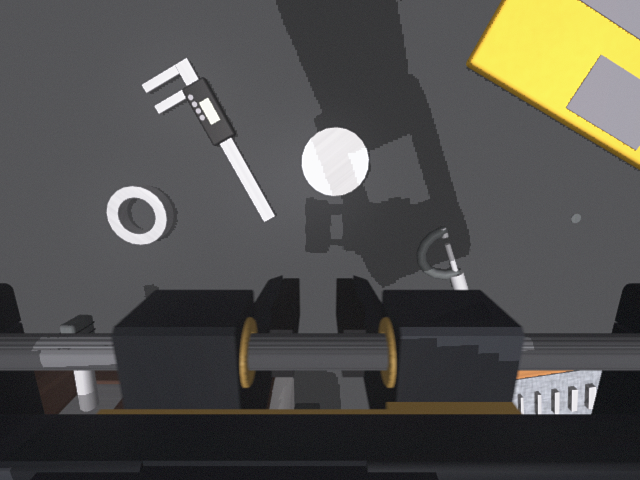

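Wrist view: the full-width shank runs up to the pad at (88,410), with no thin nose showing. Quick numeric check from the top camera.

Run:
```python
from tri import *
m=np.load('pics/top10.npz'); d=m['d']
Q=np.array([world(m,d,u,v) for v in range(195,250) for u in range(308,332) if d[v,u]>0])
Q=Q[(Q[:,2]>.1)&(Q[:,2]<.16)]; a=np.c_[Q@ex,Q@ey,Q[:,2]]
a=a[a[:,0]<.605]
for lo in np.arange(.53,.605,.01):
    q=a[(a[:,0]>=lo)&(a[:,0]<lo+.01)]
    if len(q): print(lo.round(3),len(q),'v',q[:,1].mean().round(4),'zmax',np.percentile(q[:,2],90).round(4),'umin',q[:,0].min().round(4))
```

```text
0.53 27 v 0.0656 zmax 0.1259 umin 0.5325
0.54 30 v 0.0641 zmax 0.128 umin 0.54
0.55 28 v 0.065 zmax 0.1287 umin 0.5513
0.56 27 v 0.0652 zmax 0.1285 umin 0.5605
0.57 30 v 0.0657 zmax 0.1274 umin 0.5702
0.58 32 v 0.0653 zmax 0.1254 umin 0.5801
0.59 31 v 0.0653 zmax 0.1233 umin 0.5903
0.6 15 v 0.0645 zmax 0.1245 umin 0.6
```

```bash
python3 -c "
from cell import ctrl
print(ctrl.sign_off())"
```

```text
the job is handed in; nothing more can be done
None
```

The slim pin is in the timing hole with its shoulder against the pad. I let go of it, backed the gripper well clear and handed the job in at about 22 s.

**How it went**
- I gripped the pin by its handle, lifted it level and carried it to the block.
- Two wrist-camera views from either side happened to show the hole under the rail, so I used them to choose where to start feeling. With the nose pressed on the pad at about 4 N, it dropped in after roughly 1.5 mm of upward sweep, so no full spiral was needed.
- I then pushed the pin straight in. The highest force I read was about 7 N; I only had a reading at the end of each move, so anything between those was not seen.

**Last checks**
- **Depth:** the pin stopped 31–32 mm beyond where it first touched the pad. The last wrist picture shows the full-width shank reaching the pad, with no thin nose showing.
- **Position from above:** the handle's rear end is about 2 mm from where it should be with the shoulder seated. That is within the top camera's accuracy.
- **Angle:** the axis is in line with the hole, level to within a few mm of depth noise.
- **Rest of the bench:** the stout pin, ring, caliper, piston, micrometer and bearing cap look untouched in the last pictures. I did not measure their positions.

**What disagreed:**
- The opening measured about 61 mm wide from the two views, not the stated 56 mm.
- A first estimate of the opening's middle, taken from the block's ends, was about 13 mm off sideways. I used the edges seen directly instead.

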